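Clamp the thickest menu tablet in the table stand

ROBOT

A 6-joint arm with a two-finger parallel gripper is mounted at the origin on the work surface. World frame = base frame: x ahead of the robot, y to its left, z up, the work surface at z = 0. Lengths are in m, angles in rad, forces in N, time in s.
With the tool pointing down it reaches from about 0.35 to 0.925 m from the base axis. Payload 6.4 kg.
Tool frame: the origin (TCP) lies midway between the tips of the shut fingers; the grasp point (between the pads) lies 19 mm behind it; z points along the fingers, y is the line along which they close (so a half turn about z gives the same grasp; the last joint's range is limited). The gripper opens to 85 mm and grips with 20 to 120 N. Pads are 22 mm wide; open, the fingers measure 114 mm over their backs; the gripper's body (76 mm by 85 mm) begins 54 mm behind the grasp point. The pads swing forward as they close: fully open they stand 13 mm farther back than shut.
Start: joints at [-1.301, 0.245, 1.558, -0, 1.339, -0.174], TCP at [0.279, -0.587, 0.231] pointing down, gripper open.
Joint ranges: [-3.13, 3.13], [-1.02, 2.26], [0.13, 2.54], [-0.95, 4.09], [0.21, 2.88], [-2.74, 2.74]. Speed limits (rad/s): [2.57, 2.57, 3.14, 3.14, 3.14, 3.14].

INTERFACE

Orientations are given as [roll, pitch, yaw] about the fixed x, y, z axes, in that order (R = Rz(yaw) Ry(pitch) Rx(roll)).
In Python, from workcell import env gives the robot as it stands.
- The arm moves only by the shell command python3 -m handwheel 'ROWS'. ROWS is JSON, a list of rows, each a list of 7 numbers: the shift along the world's x, y, z in cm, then the turn, a rotation vector about the world's x, y, z in degrees, then the closure, from 0 (fully open) to 1 (shut). A call has exactly 10 rows; each row shifts and turns the commanded pose from where the row before left it; what a row does not reach is not made up. A row lasts 1/8 s, in which the tool goes at most 62.5 mm and 10.7 degrees, less where a joint would pass 70% of its speed; a pose out of reach is approached as far as the arm can. A call is refused whole if a number of a shift passes 6.25 or a number of a turn 10.7, either way. A call with a gripper value outside its range is refused whole. The fingers move at their own pace and stop on an object; the grip force is fixed at half the most. Time passes only in rows, so rows that do not move let the fingers close, or fill a call up. It gives the time, the measured TCP pose, the force, the opening and the grip force at its end, in the units of the state.
- env.state(): the state, without advancing time (a new reading comes with each control period).
- env.camera(name): name is "scene" or "top" or "wrist"; returns a dict with "img" (480x640x3 uint8, red, green, blue), "mtx" (3x3 intrinsics, pixels), "pose" (4x4, takes a point from camera to world coordinates); the wrist camera has in their place "T_tool_cam" (4x4, takes a point from camera to tool coordinates, whose origin is the TCP and whose axes are the flange's). Camera axes: x right, y down, z forward; pixel columns grow to the right and rows downward; lengths in m; the calibration is good to about 2 mm. A picture is of the moment at which its call begins: read the wrist's pose just before it. There is no depth.
- env.finish_job(): hands the job in; it is judged then, once.
The state is a dict: "clock": time; "joint_pos": joint angles; "qvel": joint speeds; "effort": joint torques, N m; "eef_pos": TCP position; "tool_rot": TCP orientation; "contact_force": force on the tool from outside, world axes, zero at the start; "torque": the same for the moment, N m; "gripper_width": finger opening in m; "grip_force": force on a finger pad.
Only numpy, scipy, OpenCV 4.12 (cv2) and the standard library are available. Lean on these libraries where they do the work, as an engineer would, in place of code of your own. Each camera call takes 0.05 s, during which the arm holds its last target. There are 200 camera calls.

TASK

Three wooden menu tablets that look alike stand in the dark rack: pinch them across their thickness to find which is the thickest, and stand that one upright, gently, in the clamp stand, flat-on between the fixed cheek and the sprung plate. Then slide the jaw by its post until the tablet is held between plate and cheek with the plate pushed in about 3 mm against its springs, never near its 8 mm stop. Leave the other two tablets standing in the rack and knock nothing over.

Things in the scene. Friction and masses are not known exactly. Their poses are not given: they have to be found in the camera images.
- rack: fixed dark-wood tablet rack, 56 mm deep (x) by 250 mm long (y). Origin at the middle of its underside. A groove 26 mm wide runs along its y; its floor is 12 mm up and its two lips reach 30 mm up. The tablets stand on the groove floor in three bays 75 mm apart (y = -75, 0, +75 mm), broad faces looking along the rack's x, with play to both lips.
- tablet_a_mid (a point): a plain light-wood menu tablet, one of three that look alike: 56 mm wide (its y), 85 mm tall (its z), 10 to 17 mm thick (its x); no two of the three are equally thick (they differ by 3 mm or more) and the letter says nothing about thickness. Starts standing in the rack's groove. This point is its centre, half-way up and half-way through. About 40 to 85 g.
- tablet_b_mid (a point): a plain light-wood menu tablet, one of three that look alike: 56 mm wide (its y), 85 mm tall (its z), 10 to 17 mm thick (its x); no two of the three are equally thick (they differ by 3 mm or more) and the letter says nothing about thickness. Starts standing in the rack's groove. This point is its centre, half-way up and half-way through. About 40 to 85 g.
- tablet_c_mid (a point): a plain light-wood menu tablet, one of three that look alike: 56 mm wide (its y), 85 mm tall (its z), 10 to 17 mm thick (its x); no two of the three are equally thick (they differ by 3 mm or more) and the letter says nothing about thickness. Starts standing in the rack's groove. This point is its centre, half-way up and half-way through. About 40 to 85 g.
- stand: the clamp stand: a fixed dark-wood base 90 mm wide (y) and 12 mm high, with a steel clamp on it. Origin on the table, under the tablet's bay; x points from the sprung plate to the fixed cheek. The base runs from x = -130 to +85 mm.
- stand_floor (a point): point on the base's top face (12 mm above the table) right above the stand's origin, same axes. The tablet stands on this face. Its cheek is a fixed upright steel plate 60 mm wide reaching 36 mm above the base; the cheek's inner face lies somewhere between x = +23 and +35 mm (set differently each time, not measured).
- jaw (a joint): position (m) of the steel jaw that slides along the stand's x; 0 = fully drawn back (open), grows towards the cheek, up to 0.055. It stays where it is left; sliding friction about 8 N. Starts between 0 and 0.010.
- post_top (a point): centre of the top of the jaw's upright round post (14 mm diameter, its top 87 mm above the table, bare down to 23 mm above the table) by which the jaw is pinched or pushed; it stands 70 mm behind the resting plate face and moves with the jaw. Axes as the stand's.
- plate (a joint): how far (m) the sprung plate is pushed back into the jaw: 0 = free, 0.008 = stop. Springs about 1.1 N per mm, so 3 mm is about 3.3 N on the tablet, and pushing the jaw then takes about 8 + 3.3 N.
- plate_face (a point): middle of the sprung plate's front face (plate 44 mm wide, 32 mm tall, from 14 to 46 mm above the table). At jaw 0 and plate 0 it lies at x = -25 mm from stand_floor.
- cup: tall red-brown cup, 72 mm wide, 110 mm tall, loose bystander; origin at the centre of its underside
- flask: white sake flask, 72 mm wide, 130 mm tall, loose bystander; origin at the centre of its underside
- soy: amber soy-sauce bottle, 48 mm wide, 100 mm tall, loose bystander; origin at the centre of its underside
- glass: small glass, 50 mm wide, 75 mm tall, standing in a square wooden box 85 mm wide and 56 mm high, loose bystander; origin at the centre of the glass's underside
Not all that is in view belongs to the job. What is shaped like the part that bears tablet_b_mid but blue or yellow is not meant.

How it is judged:
By the outcome, as a careful person would: the job done as asked, in the order asked, and still so for the second after the job is handed in, with the robot touching nothing.
It also fails if it takes over 72 s, if anything falls off the work surface, if the arm or the gripper's body presses on something with over 40 N, if the wrist force passes 120 N, or if a joint passes its speed limit or range.

## Working session

There is one attempt and no reset: what is moved stays moved. The work goes in short steps, Python scripts to look and compute and a shell command to move; the robot and the scene stay as the last step left them, time stands still between calls to the robot, and variables do not carry over. Pictures are saved under pics/ and viewed, at most 13 in all, crops included, and the job is handed in when it is done.

```bash
mkdir -p pics; python3 - <<'E'
from workcell import env
import cv2,numpy as np
np.set_printoptions(precision=4,suppress=True)
for n in("scene","top"):
    c=env.camera(n); cv2.imwrite(f"pics/{n}0.png",c["img"][:,:,::-1]); print(n,c["mtx"].tolist(),c["pose"])
    np.savez(f"{n}0.npz",**c)
s=env.state();print({k:np.round(v,4) for k,v in s.items()})
E
```

```text
scene [[438.48250572890606, 0.0, 319.71260939971324], [0.0, 438.48250572890606, 244.10349605756033], [0.0, 0.0, 1.0]] [[-0.756   0.4549 -0.4707  1.0452]
 [ 0.6542  0.5006 -0.5669  0.4926]
 [-0.0222 -0.7366 -0.676   0.7599]
 [ 0.      0.      0.      1.    ]]
top [[530.4605308786885, 0.0, 323.6193532330388], [0.0, 530.4605308786885, 233.83018406931828], [0.0, 0.0, 1.0]] [[-0.0086 -0.986   0.1664  0.4237]
 [-0.9997  0.0121  0.0196 -0.072 ]
 [-0.0213 -0.1661 -0.9859  1.1558]
 [ 0.      0.      0.      1.    ]]
{'clock': np.float64(0.1), 'joint_pos': array([-1.3011,  0.2458,  1.5589, -0.    ,  1.3387, -0.1741]), 'qvel': array([-0.0008,  0.0002, -0.002 , -0.0009,  0.0007, -0.0009]), 'effort': array([  0.0002, -43.0677, -32.7127,  -0.0002,   0.0029,   0.    ]), 'eef_pos': array([ 0.279 , -0.5865,  0.2303]), 'tool_rot': array([-3.1398, -0.0003,  0.4438]), 'contact_force': array([0.119 , 0.2973, 0.2251]), 'torque': array([ 0.0388, -0.0264, -0.0465]), 'grip_force': np.float64(0.0), 'gripper_width': np.float64(0.0855)}
```

View pics/scene0.png

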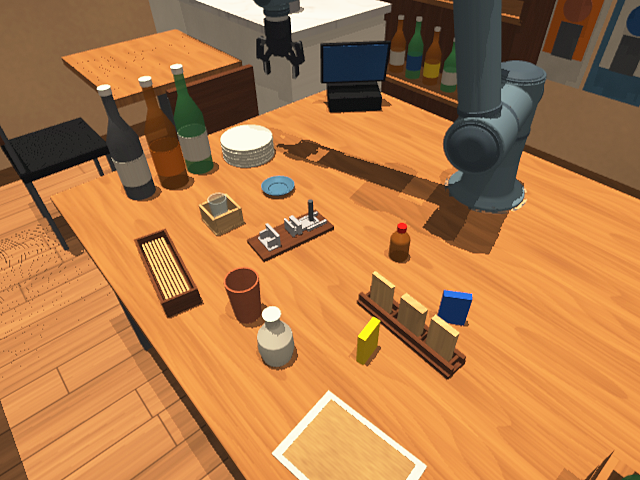

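View pics/top0.png

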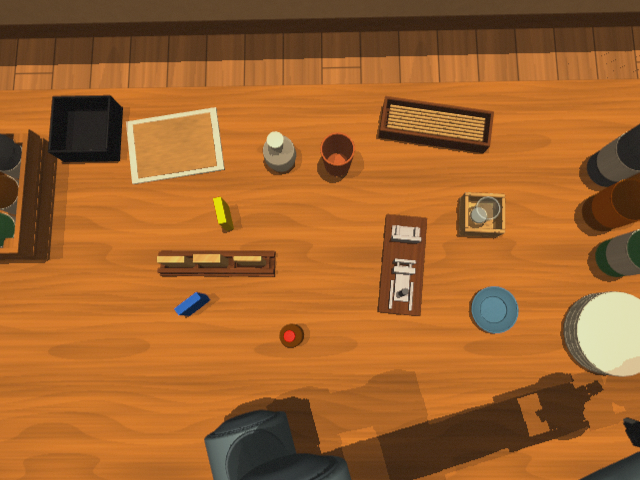

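The scene view shows the rack with three tablets (360–465, 275–370), the stand (250–335, 210–255) and the blue and yellow decoys. In the top view (right = −y, up = +x) the rack is at (158–275, 250–276) and the stand at (378–427, 215–315), with its post at about (403, 293).

```bash
cat > h.py <<'E'
import numpy as np,cv2
np.set_printoptions(precision=4,suppress=True)
def load(n): return dict(np.load(n))
def ray(c,p,z):
    d=c["pose"][:3,:3]@np.linalg.solve(c["mtx"],[p[0],p[1],1.]); o=c["pose"][:3,3]
    return o+d*(z-o[2])/d[2]
def proj(c,P):
    T=np.linalg.inv(c["pose"]); q=T[:3,:3]@np.array(P)+T[:3,3]; q=c["mtx"]@q; return q[:2]/q[2]
E
python3 - <<'E'
from h import *
c=load("top0.npz");im=c["img"];hsv=cv2.cvtColor(im,cv2.COLOR_RGB2HSV)
for nm,(x0,y0,x1,y1),z in(("rack",(150,240,285,285),.030),("stand",(370,205,437,325),.012)):
    m=((hsv[...,2]<115)).astype(np.uint8)*255
    mm=np.zeros_like(m);mm[y0:y1,x0:x1]=m[y0:y1,x0:x1]
    mm=cv2.morphologyEx(mm,cv2.MORPH_CLOSE,np.ones((9,9)))
    k=max(cv2.findContours(mm,0,1)[0],key=cv2.contourArea)
    P=np.array([ray(c,p,z)[:2] for p in k[:,0]],np.float32)*1000
    r=cv2.minAreaRect(P);print(nm,r,cv2.boundingRect(k))
# light tops of tablets
m=cv2.inRange(hsv,(12,60,150),(30,190,255));mm=np.zeros_like(m);mm[248:270,155:272]=m[248:270,155:272]
for k in cv2.findContours(mm,0,1)[0]:
    if cv2.contourArea(k)>30:
        r=cv2.minAreaRect(np.array([ray(c,p,.097)[:2] for p in k[:,0]],np.float32)*1000);print("tab",r)
cr=np.hstack([cv2.resize(im[240:290,150:285],None,fx=4,fy=4,interpolation=2)]);
cr2=cv2.resize(im[205:325,370:437],None,fx=4,fy=4,interpolation=2)
o=np.zeros((480,820-20,3),np.uint8);o[:200,:540]=cr[:200,:540];o[:,540:800]=cr2[:,:260]
s=load("scene0.npz")["img"];o[200:480,:540]=cv2.resize(s[262:382,340:480],(540,463),interpolation=2)[:280]
cv2.imwrite("pics/crop1.png",o[:,:,::-1])
E
```

```text
rack ((551.0523681640625, 180.37899780273438), (250.40505981445312, 51.69216537475586), 89.39706420898438) (158, 252, 118, 25)
stand ((546.2571411132812, -217.70114135742188), (92.15079498291016, 210.9794921875), 83.6781234741211) (378, 216, 49, 100)
tab ((554.8318481445312, 104.9456558227539), (54.8182487487793, 8.1172513961792), 89.35089111328125)
tab ((554.5785522460938, 260.67828369140625), (55.212974548339844, 14.204379081726074), 87.14978790283203)
tab ((555.7689819335938, 186.99029541015625), (53.392398834228516, 16.261722564697266), 89.36458587646484)
```

View pics/crop1.png

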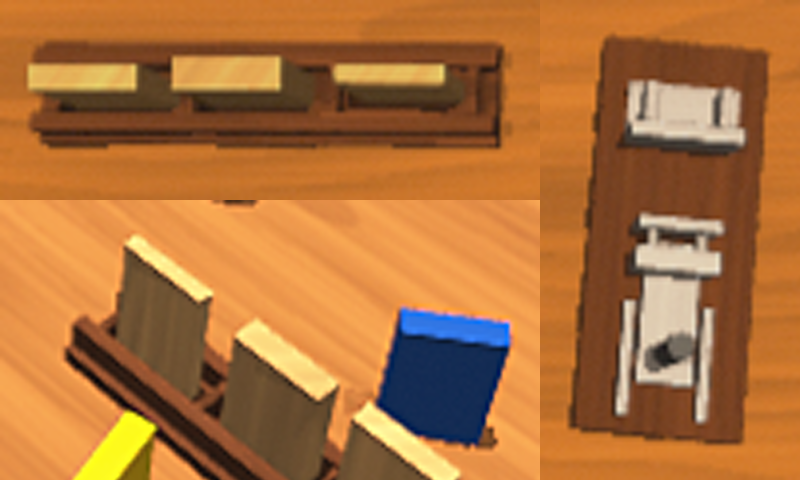

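Rack centre is about (0.551, 0.180) with its long axis along y. The stand origin is about (0.569, −0.220), yaw about −6.3°. The crop suggests the middle tablet is thickest, but I'll pinch all three. First I'll move above the rack for a close look.

```bash
python3 -m handwheel '[[2,5.5,0,0,0,6.4,0],[2,5.5,0,0,0,6.4,0],[2,5.5,0,0,0,6.4,0],[2,5.5,0,0,0,6.4,0],[2,5.5,0,0,0,6.4,0],[2,5.5,0,0,0,6.4,0],[2,5.5,0,0,0,6.4,0],[2,5.5,0,0,0,6.4,0],[2,5.5,0,0,0,6.4,0],[2,5.5,0,0,0,6.4,0]]'
python3 -m handwheel '[[1.8,5.5,0,0,0,0,0],[1.8,5.5,0,0,0,0,0],[1.8,5.5,0,0,0,0,0],[1.5,4,0,0,0,0,0],[0.5,1.2,0,0,0,0.5,0],[0,0,0,0,0,0,0],[0,0,0,0,0,0,0],[0,0,0,0,0,0,0],[0,0,0,0,0,0,0],[0,0,0,0,0,0,0]]'
cat >> h.py <<'E'
from scipy.spatial.transform import Rotation as Rn
def wrist(env,name):
    s=env.state(); c=env.camera("wrist"); T=np.eye(4)
    T[:3,:3]=Rn.from_euler("xyz",s["tool_rot"]).as_matrix(); T[:3,3]=s["eef_pos"]
    c["pose"]=T@c["T_tool_cam"]; del c["T_tool_cam"]
    np.savez(name+".npz",img=c["img"],mtx=c["mtx"],pose=c["pose"]); cv2.imwrite(f"pics/{name}.png",c["img"][:,:,::-1])
    print(s["clock"],s["eef_pos"],s["tool_rot"]); return c
E
python3 - <<'E'
from h import *
from workcell import env
c=wrist(env,"w1");print(c["pose"])
E
```

```text
clock: 1.35
eef_pos: [0.4792, -0.0351, 0.2311]
tool_rot: [3.142, 0.0, 1.564]
contact_force: [1.4, -0.4, -0.0]
gripper_width: 0.0852
grip_force: 0.0
clock: 2.6
eef_pos: [0.5531, 0.1796, 0.2314]
tool_rot: [3.141, 0.0, 1.569]
contact_force: [0.1, -0.7, -0.1]
gripper_width: 0.0857
grip_force: 0.0
2.6 [0.5531 0.1796 0.2314] [3.1415 0.     1.569 ]
[[ 1.     -0.0011  0.0005  0.5541]
 [-0.0009 -0.959  -0.2834  0.2519]
 [ 0.0008  0.2834 -0.959   0.3742]
 [ 0.      0.      0.      1.    ]]
```

View pics/w1.png

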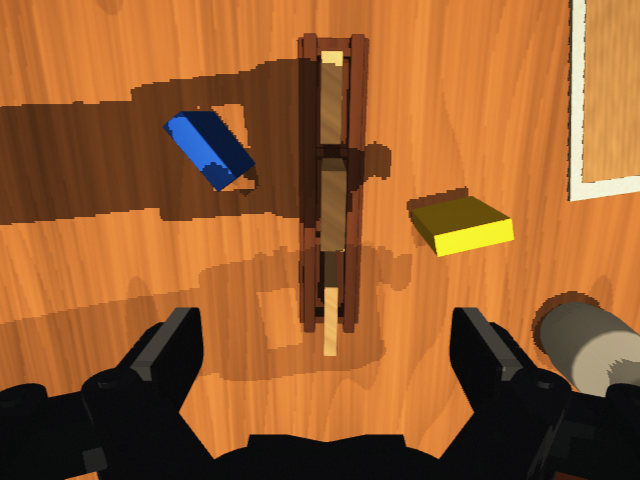

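Wrist view (right = +x, up = +y): rack lips at columns 303–368. Tablet tops are at columns 324–337 (near, rows 288–355), 320–346 (middle, rows 160–250) and 320–343 (far, rows 52–145). The yellow block is at (410–513, 197–255).

```bash
python3 - <<'E'
from h import *
c=load("w1.npz")
for n,ps in(("near",((324,288),(337,288),(324,355),(337,355))),("mid",((320,160),(346,160),(320,250),(346,250))),("far",((320,52),(343,52),(320,145),(343,145)))):
    print(n,[ (ray(c,p,.097)[:2]*1000).round(1) for p in ps])
print("lips",[(ray(c,p,.03)[:2]*1000).round(1) for p in((303,37),(368,37),(303,330),(354,330),(302,200),(361,200))])
print("yellow",[(ray(c,p,.06)[:2]*1000).round(1) for p in((408,200),(437,255),(513,238))])
print("blue",[(ray(c,p,.06)[:2]*1000).round(1) for p in((254,165),(218,190))])
E
```

```text
near [array([552.8, 131.8]), array([562. , 131.8]), array([552.6,  77.5]), array([562.4,  77.5])]
mid [array([550.3, 222. ]), array([567.3, 222. ]), array([550. , 160.3]), array([568.1, 160.3])]
far [array([550.7, 287. ]), array([564.7, 287. ]), array([550.4, 231.6]), array([565.2, 231.6])]
lips [array([537.2, 305.9]), array([585.8, 305.8]), array([533.2,  61.3]), array([579.7,  61.2]), array([534.3, 181.9]), array([583.4, 181.9])]
yellow [array([616.5, 187.9]), array([641.8, 143.8]), array([700. , 157.7])]
blue [array([500.9, 214.4]), array([472.9, 195.8])]
```

```bash
python3 -m handwheel '[[0.4,-5,0,0,0,0,0.45],[0,-2.5,-3,0,0,0,0.45],[0,0,-5,0,0,0,0.45],[0,0,-5,0,0,0,0.45],[0,0,-4.6,0,0,0,0.45],[0,0,0,0,0,0,0.45],[0,0,0,0,0,0,1],[0,0,0,0,0,0,1],[0,0,0,0,0,0,1],[0,0,0,0,0,0,1]]'
```

```text
clock: 3.9
eef_pos: [0.559, 0.1051, 0.058]
tool_rot: [3.137, 0.0, 1.57]
contact_force: [-1.3, 0.7, 6.9]
gripper_width: 0.0092
grip_force: 59.2
```

```bash
python3 -m handwheel '[[0,0,0,0,0,0,0.45],[0,0,0,0,0,0,0.45],[0,0,3,0,0,0,0.45],[0,0,3,0,0,0,0.45],[0,3,0,0,0,0,0.45],[0,5,0,0,0,0,0.45],[0,0.2,-2.8,0,0,0,0.45],[0,0,-2.7,0,0,0,0.45],[0,0,0,0,0,0,0.45],[0.1,0,0,0,0,0,1]]'
python3 -m handwheel '[[0,0,0,0,0,0,1],[0,0,0,0,0,0,1],[0,0,0,0,0,0,1],[0,0,0,0,0,0,1],[0,0,0,0,0,0,0.45],[0,0,0,0,0,0,0.45],[0,0,3,0,0,0,0.45],[0,0,3,0,0,0,0.45],[0,0,0,0,0,0,0.45],[0,0,0,0,0,0,0.45]]'
```

```text
clock: 5.15
eef_pos: [0.5587, 0.1869, 0.0612]
tool_rot: [3.14, -0.0, 1.569]
contact_force: [0.0, 0.2, 0.8]
gripper_width: 0.0298
grip_force: 0.0
clock: 6.4
eef_pos: [0.5572, 0.1868, 0.119]
tool_rot: [-3.14, 0.0, 1.57]
contact_force: [-0.0, -0.3, -0.0]
gripper_width: 0.0468
grip_force: 0.0
```

```bash
python3 -m handwheel '[[0,3.6,0,0,0,0,0.45],[0,3.6,0,0,0,0,0.45],[0,0,-3,0,0,0,0.45],[0,0,-3,0,0,0,0.45],[0,0,0,0,0,0,0.45],[0,0,0,0,0,0,1],[0,0,0,0,0,0,1],[0,0,0,0,0,0,1],[0,0,0,0,0,0,1],[0,0,0,0,0,0,1]]'
python3 -m handwheel '[[0,0,0,0,0,0,0.45],[0,0,0,0,0,0,0.45],[0,0,3,0,0,0,0.45],[0,0,3,0,0,0,0.45],[0,-3.6,0,0,0,0,0.45],[0,-3.6,0,0,0,0,0.45],[0,0,-3,0,0,0,0.45],[0,0,-3,0,0,0,0.45],[0,0,0,0,0,0,0.45],[0,0,0,0,0,0,0.8]]'
python3 -m handwheel '[[0,0,0,0,0,0,1],[0,0,0,0,0,0,1],[0,0,0,0,0,0,1],[0,0,0,0,0,0,1],[0,0,0,0,0,0,1],[0,0,0,0,0,0,1],[0,0,0,0,0,0,1],[0,0,0,0,0,0,1],[0,0,0,0,0,0,1],[0,0,0,0,0,0,1]]'
python3 - <<'E'
from h import *
from workcell import env
c=wrist(env,"w2");print(env.state()["torque"])
E
```

```text
clock: 7.65
eef_pos: [0.559, 0.2592, 0.0615]
tool_rot: [3.14, -0.0, 1.57]
contact_force: [0.4, 0.8, 5.2]
gripper_width: 0.0128
grip_force: 60.1
clock: 8.9
eef_pos: [0.5586, 0.1871, 0.0611]
tool_rot: [3.141, -0.0, 1.57]
contact_force: [-0.1, 0.1, 0.5]
gripper_width: 0.03
grip_force: 0.0
clock: 10.15
eef_pos: [0.5593, 0.1872, 0.0619]
tool_rot: [3.139, -0.001, 1.57]
contact_force: [0.1, 1.1, 6.0]
gripper_width: 0.0166
grip_force: 59.3
10.15 [0.5593 0.1872 0.0619] [ 3.1389 -0.0005  1.5696]
[ 0.053   0.0909 -0.0333]
```

View pics/w2.png

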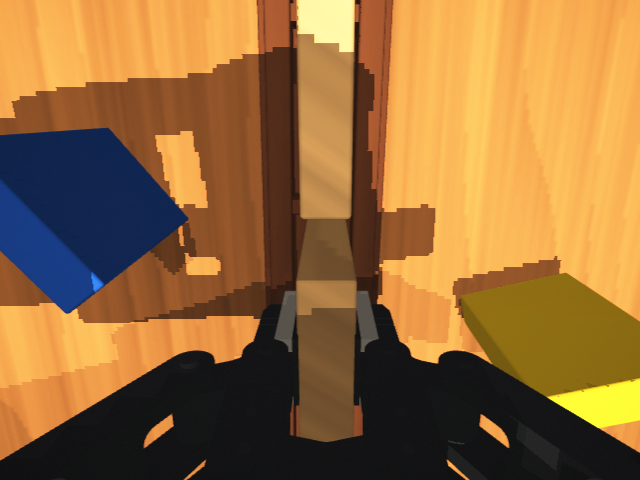

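The third pinch gives 16.6 mm against 9.2 and 12.8 mm, so the middle tablet, now in the grip, is the thickest. The view shows it square between the pads, with its +y top edge at row 280. Next I'll work out the stand geometry and lift.

```bash
python3 - <<'E'
from h import *
w=load("w2.npz");print("tablet +y top edge",ray(w,(325,280),.097))
c=load("top0.npz");a=np.radians(-6.3);R=np.array([[np.cos(a),-np.sin(a)],[np.sin(a),np.cos(a)]]);o=np.array([.5687,-.2202])
for n,p,z in(("cheek in",(406.7,238),.048),("cheek L",(392.5,236.8),.048),("cheek R",(420.8,239.5),.048),("plate",(405,259),.046),("post",(405.5,291),.087),("c1",(391,214.5),.012),("c2",(427,218),.012),("c3",(378,312),.012),("c4",(420.5,315.5),.012)):
    P=ray(c,p,z)[:2];print(n,P,(R.T@(P-o)*1000).round(1))
E
python3 -m handwheel '[[0,0,1,0,0,0,1],[0,0,3,0,0,0,1],[0,0,4,0,0,0,1],[0,0,4,0,0,0,1],[0,-4,0,0,0,0,1],[0,-6,0,0,0,-1,1],[0,-6,0,0,0,-1,1],[0,-6,0,0,0,-1,1],[0,-6,0,0,0,-1,1],[0,-4,0,0,0,-1,1]]'
python3 - <<'E'
from h import *
from workcell import env
wrist(env,"w3")
E
```

```text
tablet +y top edge [0.5599 0.2153 0.097 ]
cheek in [ 0.5995 -0.2251] [31.2 -1.5]
cheek L [ 0.6025 -0.1953] [30.8 28.4]
cheek R [ 0.596  -0.2546] [ 30.9 -31.2]
plate [ 0.5553 -0.2203] [-13.3  -1.6]
post [ 0.486  -0.2136] [-82.9  -2.5]
c1 [ 0.6579 -0.1975] [86.2 32.3]
c2 [ 0.649  -0.2759] [ 86.  -46.6]
c3 [ 0.4464 -0.1636] [-127.7   42.8]
c4 [ 0.4383 -0.2535] [-126.   -47.4]
clock: 11.45
eef_pos: [0.5575, -0.1355, 0.1806]
tool_rot: [-3.142, 0.0, 1.48]
contact_force: [1.1, 0.9, 0.2]
gripper_width: 0.0163
grip_force: 58.6
11.45 [ 0.5575 -0.1355  0.1806] [-3.1415  0.0002  1.4799]
```

View pics/w3.png

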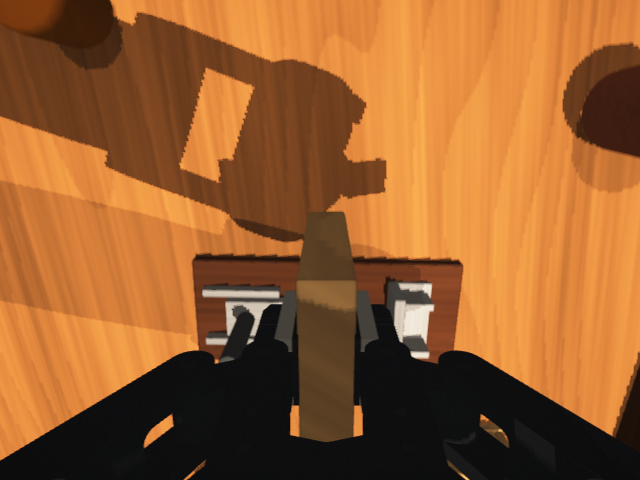

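The view shows the tablet hanging vertically in the grip. The stand's near (+y) edge runs from (193, 260) to (462, 263), with the post and jaw on the left and the cheek on the right (388–430).

```bash
python3 - <<'E'
from h import *
c=load("w3.npz");a=np.radians(-6.3);R=np.array([[np.cos(a),-np.sin(a)],[np.sin(a),np.cos(a)]]);o=np.array([.5687,-.2202])
for n,p,z in(("left",(194,262),.012),("right",(462,266),.012),("cheek in?",(399,284),.048),("cheek in2",(388,280),.048)):
    P=ray(c,p,z)[:2];print(n,P,(R.T@(P-o)*1000).round(1))
for P in((.5687,-.2202),):
    d=R@np.array([.018,-.001])+o;print("target",d)
cv2.imwrite("pics/c3.png",cv2.resize(c["img"][245:365,180:480],None,fx=2.6,fy=2.6,interpolation=2)[:,:,::-1])
E
```

```text
left [ 0.4517 -0.1665] [-122.2   40.5]
right [ 0.6614 -0.1888] [88.7 41.4]
cheek in? [ 0.606  -0.1839] [33.1 40.2]
cheek in2 [ 0.5984 -0.1802] [25.1 43.1]
target [ 0.5865 -0.2232]
```

View pics/c3.png

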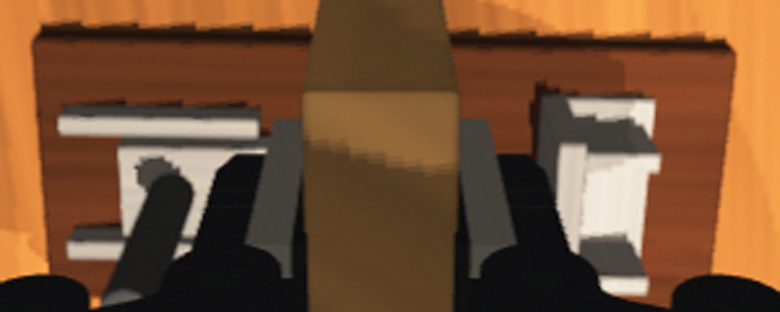

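```bash
python3 - <<'E'
from h import *
c=load("w3.npz");a=np.radians(-6.3);R=np.array([[np.cos(a),-np.sin(a)],[np.sin(a),np.cos(a)]]);o=np.array([.5687,-.2202])
for n,p,z in(("left",(194.6,259.6),.012),("right",(462.7,261.5),.012),("cheek in top",(394.6,300.8),.048),("bottom",(386.5,281.5),.012),("mypads +y edge tablet",(325,281),.097+.119)):
    P=ray(c,p,z)[:2];print(n,P,(R.T@(P-o)*1000).round(1))
E
```

```text
left [ 0.4526 -0.1646] [-121.5   42.6]
right [ 0.662  -0.1851] [88.8 45.1]
cheek in top [ 0.6023 -0.1966] [30.8 27.2]
bottom [ 0.6015 -0.1966] [30.  27.1]
mypads +y edge tablet [ 0.5608 -0.1076] [-20.3 111. ]
```

```bash
python3 -m handwheel '[[1.35,-4.4,0,0,0,-0.6,1],[1.35,-4.4,0,0,0,-0.5,1],[0,0,0,0,0,0,1],[0,0,-3,0,0,0,1],[0,0,-3,0,0,0,1],[0,0,-2.5,0,0,0,1],[0,0,-1.7,0,0,0,1],[0,0,-0.8,0,0,0,1],[0,0,-0.1,0,0,0,1],[0,0,0,0,0,0,1]]'
```

```text
clock: 12.75
eef_pos: [0.5857, -0.2213, 0.0703]
tool_rot: [3.14, 0.001, 1.463]
contact_force: [0.6, 0.3, -0.6]
gripper_width: 0.0162
grip_force: 58.7
```

```bash
python3 -m handwheel '[[0,-0.2,-0.1,0,0,0,1],[0,0,-0.2,0,0,0,1],[0,0,-0.2,0,0,0,1],[0,0,-0.1,0,0,0,1],[0,0,-0.05,0,0,0,1],[0,0,0,0,0,0,1],[0,0,0,0,0,0,1],[0,0,0,0,0,0,1],[0,0,0,0,0,0,1],[0,0,0,0,0,0,1]]'
```

```text
clock: 14.0
eef_pos: [0.5851, -0.223, 0.0628]
tool_rot: [-3.142, -0.0, 1.463]
contact_force: [0.5, 0.1, -0.6]
gripper_width: 0.0164
grip_force: 58.7
```

```bash
python3 -m handwheel '[[0.1,-0.01,0,0,0,0,1],[0.1,-0.01,0,0,0,0,1],[0.1,-0.01,0,0,0,0,1],[0.1,-0.01,0,0,0,0,1],[0,0,0,0,0,0,1],[0,0,0,0,0,0,1],[0,0,0,0,0,0,1],[0,0,0,0,0,0,1],[0,0,0,0,0,0,1],[0,0,0,0,0,0,1]]'
python3 -m handwheel '[[0.05,0,0,0,0,0,1],[0.05,-0.01,0,0,0,0,1],[0,0,0,0,0,0,1],[0,0,0,0,0,0,1],[0,0,0,0,0,0,1],[0,0,0,0,0,0,1],[0,0,0,0,0,0,1],[0,0,0,0,0,0,1],[0,0,0,0,0,0,1],[0,0,0,0,0,0,1]]'
```

```text
clock: 15.25
eef_pos: [0.5891, -0.2235, 0.0628]
tool_rot: [3.142, -0.0, 1.463]
contact_force: [-0.4, 0.6, 0.4]
gripper_width: 0.0166
grip_force: 58.7
clock: 16.5
eef_pos: [0.5898, -0.2234, 0.0627]
tool_rot: [-3.141, -0.0, 1.463]
contact_force: [-5.2, 1.8, 2.0]
gripper_width: 0.0165
grip_force: 59.0
```

Contact with the cheek, where expected. I'll back off slightly, set down until the floor is felt, and release.

```bash
python3 -m handwheel '[[-0.08,0.01,0,0,0,0,1],[0,0,-0.05,0,0,0,1],[0,0,-0.03,0,0,0,1],[0,0,0,0,0,0,1],[0,0,0,0,0,0,1],[0,0,0,0,0,0,1],[0,0,0,0,0,0,1],[0,0,0,0,0,0,1],[0,0,0,0,0,0,1],[0,0,0,0,0,0,1]]'
```

```text
clock: 17.75
eef_pos: [0.5894, -0.2235, 0.062]
tool_rot: [3.141, 0.0, 1.463]
contact_force: [0.1, -0.1, -0.4]
gripper_width: 0.0163
grip_force: 58.7
```

```bash
python3 -m handwheel '[[0,0,-0.05,0,0,0,1],[0,0,0,0,0,0,1],[0,0,0,0,0,0,1],[0,0,0,0,0,0,1],[0,0,-0.05,0,0,0,1],[0,0,0,0,0,0,1],[0,0,0,0,0,0,1],[0,0,0,0,0,0,1],[0,0,0,0,0,0,1],[0,0,0,0,0,0,1]]'
```

```text
clock: 19.0
eef_pos: [0.5895, -0.2235, 0.062]
tool_rot: [3.142, 0.0, 1.463]
contact_force: [-3.3, 1.7, 8.3]
gripper_width: 0.0164
grip_force: 60.0
```

```bash
python3 -m handwheel '[[0,0,0.05,0,0,0,1],[0,0,0,0,0,0,1],[0,0,0,0,0,0,0.7],[0,0,0,0,0,0,0.5],[0,0,0,0,0,0,0.45],[0,0,0,0,0,0,0.45],[0,0,2,0,0,0,0.45],[0,0,4,0,0,0,0.45],[0,0,4,0,0,0,0.45],[0,0,0,0,0,0,0.45]]'
python3 -m handwheel '[[-5,0.5,0,0,0,0,0.45],[-5.2,0.6,0,0,0,0,0.45],[0,0,0,0,0,0,0.45],[0,0,0,0,0,0,0.45],[0,0,0,0,0,0,0.45],[0,0,0,0,0,0,0.45],[0,0,0,0,0,0,0.45],[0,0,0,0,0,0,0.45],[0,0,0,0,0,0,0.45],[0,0,0,0,0,0,0.45]]'
python3 - <<'E'
from h import *
from workcell import env
c=wrist(env,"w4");t=env.camera("top");np.savez("top4.npz",**t);s=env.camera("scene")
o=np.zeros((600,800,3),np.uint8);o[:390,:520]=cv2.resize(c["img"],(520,390))
o[:390,520:800]=cv2.resize(t["img"][200:325,360:450],(280,390),interpolation=2)
o[390:600,:400]=cv2.resize(s["img"][180:285,220:420],(400,210),interpolation=2)
o[390:600,400:800]=cv2.resize(s["img"][265:385,320:500],(400,210),interpolation=2)
cv2.imwrite("pics/m4.png",o[:,:,::-1])
E
```

```text
clock: 20.25
eef_pos: [0.5921, -0.225, 0.1679]
tool_rot: [3.132, 0.004, 1.463]
contact_force: [-0.1, -0.0, 0.6]
gripper_width: 0.047
grip_force: 0.0
clock: 21.5
eef_pos: [0.4873, -0.2124, 0.1615]
tool_rot: [3.142, 0.0, 1.463]
contact_force: [0.1, -0.1, 0.4]
gripper_width: 0.0469
grip_force: 0.0
21.5 [ 0.4873 -0.2124  0.1615] [3.1416 0.     1.4631]
```

View pics/m4.png

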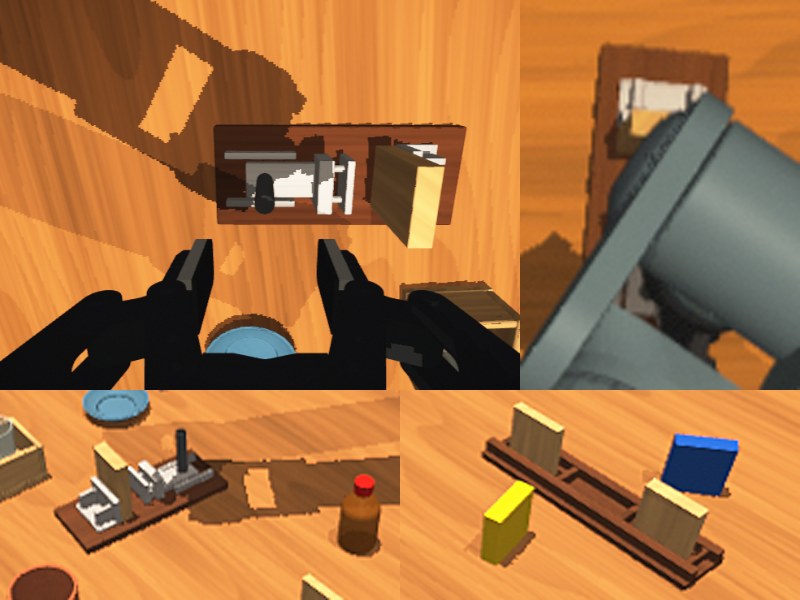

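The tablet stands upright against the cheek (wrist panel around (410, 195)). The jaw is drawn back, with the post top at about wrist px (325, 253), and the other two tablets still stand in the rack.

```bash
python3 - <<'E'
from h import *
c=load("w4.npz");im=c["img"];g=cv2.cvtColor(im,cv2.COLOR_RGB2GRAY)
a=np.radians(-6.3);R=np.array([[np.cos(a),-np.sin(a)],[np.sin(a),np.cos(a)]]);o=np.array([.5687,-.2202])
m=(g<45).astype(np.uint8);m[:205]=0;m[285:]=0;m[:,:300]=0;m[:,350:]=0
k=max(cv2.findContours(m,0,1)[0],key=cv2.contourArea);x,y,w,h=cv2.boundingRect(k);print(x,y,w,h)
for n,p,z in(("post",(x+w/2,y+h-10),.087),("post lower edge",(x+w/2,y+h),.087),("tablet face top",(500,290),.097),("plate front top",(424,262),.046)):
    P=ray(c,p,z)[:2];print(n,P,(R.T@(P-o)*1000).round(1))
E
```

```text
314 213 24 51
post [ 0.4882 -0.2142] [-80.7  -2.8]
post lower edge [ 0.4876 -0.2199] [-80.7  -8.6]
tablet face top [ 0.5787 -0.2409] [ 12.2 -19.4]
plate front top [ 0.5496 -0.2404] [-16.7 -22.1]
```

```bash
python3 -m handwheel '[[0,-0.1,-3,0,0,0,0.45],[0,0,-4,0,0,0,0.45],[0,0,-3,0,0,0,0.45],[0,0,-0.5,0,0,0,0.45],[0,0,0,0,0,0,0.6],[0,0,0,0,0,0,1],[0,0,0,0,0,0,1],[0,0,0,0,0,0,1],[0,0,0,0,0,0,1],[0,0,0,0,0,0,1]]'
python3 -m handwheel '[[0.3,-0.03,0,0,0,0,1],[0.3,-0.03,0,0,0,0,1],[0.3,-0.04,0,0,0,0,1],[0.3,-0.03,0,0,0,0,1],[0.3,-0.03,0,0,0,0,1],[0.3,-0.04,0,0,0,0,1],[0,0,0,0,0,0,1],[0,0,0,0,0,0,1],[0,0,0,0,0,0,1],[0,0,0,0,0,0,1]]'
```

```text
clock: 22.9
eef_pos: [0.4879, -0.2141, 0.0583]
tool_rot: [3.14, 0.001, 1.463]
contact_force: [-4.4, 0.7, 6.1]
gripper_width: 0.0121
grip_force: 58.4
clock: 24.15
eef_pos: [0.5053, -0.216, 0.0583]
tool_rot: [-3.141, 0.001, 1.464]
contact_force: [-5.8, -1.2, 7.7]
gripper_width: 0.0124
grip_force: 58.8
```

```bash
python3 -m handwheel '[[0.05,-0.01,0,0,0,0,1],[0.05,0,0,0,0,0,1],[0.05,-0.01,0,0,0,0,1],[0.05,0,0,0,0,0,1],[0.05,-0.01,0,0,0,0,1],[0.05,0,0,0,0,0,1],[0.05,-0.01,0,0,0,0,1],[0.05,0,0,0,0,0,1],[0.05,-0.01,0,0,0,0,1],[0.05,0,0,0,0,0,1]]'
python3 -m handwheel '[[0.02,0,0,0,0,0,1],[0.02,0,0,0,0,0,1],[0.02,-0.01,0,0,0,0,1],[0.02,0,0,0,0,0,1],[0.02,0,0,0,0,0,1],[0.02,0,0,0,0,0,1],[0.02,0,0,0,0,0,1],[0.02,-0.01,0,0,0,0,1],[0.02,0,0,0,0,0,1],[0.02,0,0,0,0,0,1]]'
python3 - <<'E'
from h import *
from workcell import env
c=wrist(env,"w5");s=env.camera("scene")
o=np.zeros((600,800,3),np.uint8);o[:360,:480]=cv2.resize(c["img"],(480,360))
o[:360,480:800]=cv2.resize(c["img"][60:240,400:560],(320,360),interpolation=2)
o[360:600,:400]=cv2.resize(s["img"][190:262,240:360],(400,240),interpolation=2)
cv2.imwrite("pics/m5.png",o[:,:,::-1])
E
```

```text
clock: 25.4
eef_pos: [0.5099, -0.2165, 0.0582]
tool_rot: [-3.14, 0.001, 1.464]
contact_force: [-8.2, 1.4, 9.7]
gripper_width: 0.0118
grip_force: 59.0
clock: 26.65
eef_pos: [0.5119, -0.2168, 0.0583]
tool_rot: [-3.14, 0.001, 1.464]
contact_force: [-8.7, 0.2, 8.9]
gripper_width: 0.0121
grip_force: 59.0
26.65 [ 0.5119 -0.2168  0.0583] [-3.1401  0.0012  1.4637]
```

View pics/m5.png

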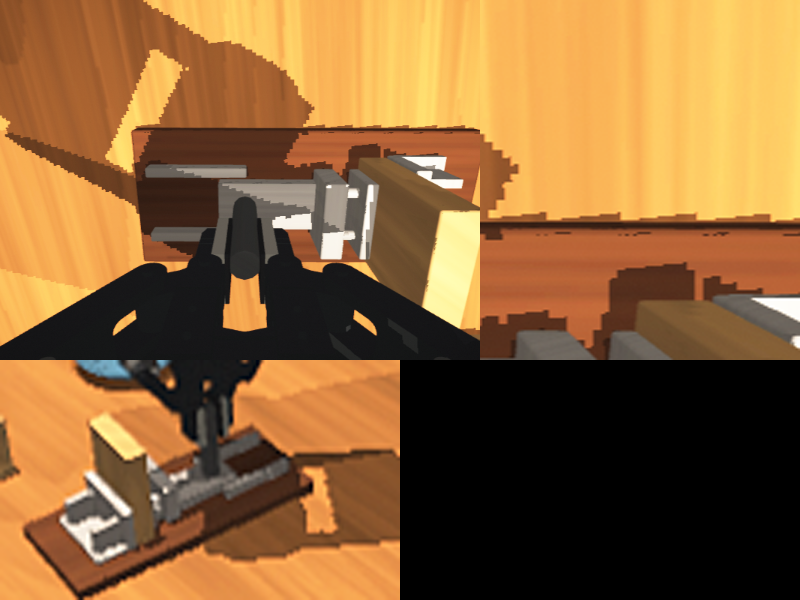

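The plate front is now a couple of mm from the tablet. Pushing force while sliding is about 8.5 N. I'll advance in small steps.

```bash
python3 -m handwheel '[[0.02,0,0,0,0,0,1],[0.02,0,0,0,0,0,1],[0.02,-0.01,0,0,0,0,1],[0.02,0,0,0,0,0,1],[0.02,0,0,0,0,0,1],[0.02,0,0,0,0,0,1],[0.02,0,0,0,0,0,1],[0.02,-0.01,0,0,0,0,1],[0.02,0,0,0,0,0,1],[0.02,0,0,0,0,0,1]]'
python3 -m handwheel '[[0.01,0,0,0,0,0,1],[0.01,0,0,0,0,0,1],[0.01,-0.01,0,0,0,0,1],[0.01,0,0,0,0,0,1],[0.01,0,0,0,0,0,1],[0.01,0,0,0,0,0,1],[0.01,0,0,0,0,0,1],[0.01,0,0,0,0,0,1],[0.01,0,0,0,0,0,1],[0.01,0,0,0,0,0,1]]'
```

```text
clock: 28.0
eef_pos: [0.5135, -0.2169, 0.0582]
tool_rot: [-3.139, 0.001, 1.464]
contact_force: [-10.3, -0.0, 11.9]
gripper_width: 0.0118
grip_force: 59.2
clock: 29.25
eef_pos: [0.5143, -0.217, 0.0583]
tool_rot: [-3.138, 0.001, 1.464]
contact_force: [-10.8, 0.9, 11.3]
gripper_width: 0.012
grip_force: 59.3
```

```bash
python3 - <<'E'
from h import *
from workcell import env
c=wrist(env,"w6");a=load("w5.npz")["img"];b=c["img"]
o=np.zeros((600,800,3),np.uint8)
for i,q in enumerate((a,b)): o[:600,400*i:400*i+400]=cv2.resize(q[215:365,405:505],(400,600),interpolation=2)
cv2.imwrite("pics/m6.png",o[:,:,::-1]);print(c["mtx"][0,0])
E
```

```text
29.25 [ 0.5143 -0.217   0.0583] [-3.1385  0.001   1.4638]
420.79583924816455
```

View pics/m6.png

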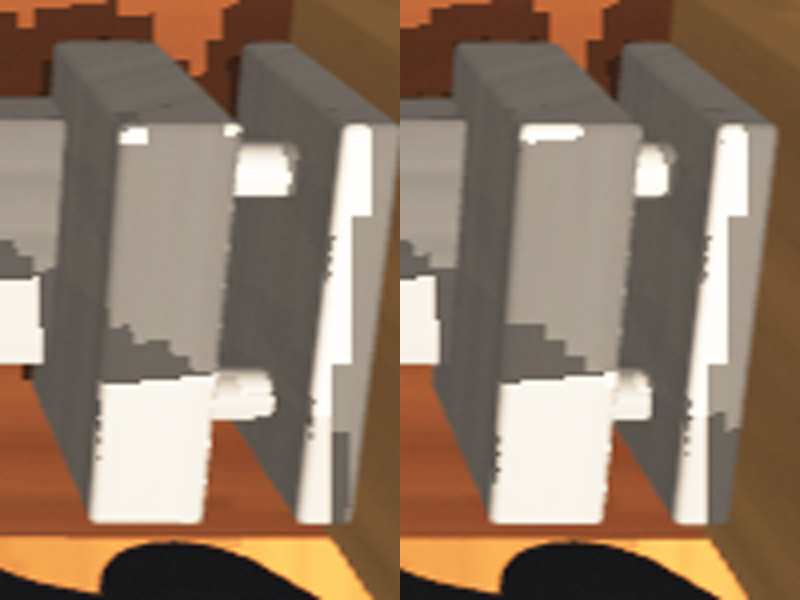

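The left half (before) and right half (now) show the plate's front edge moved from crop x 299 to 274 against the jaw block. That is about 6 px, or about 2.4 mm of compression, and the force rise of about 2.4 N agrees. I'll add 0.5 mm and release.

```bash
python3 -m handwheel '[[0.01,0,0,0,0,0,1],[0.01,0,0,0,0,0,1],[0.01,0,0,0,0,0,1],[0.01,0,0,0,0,0,1],[0.01,0,0,0,0,0,1],[0,0,0,0,0,0,1],[0,0,0,0,0,0,1],[0,0,0,0,0,0,1],[0,0,0,0,0,0,1],[0,0,0,0,0,0,1]]'
python3 - <<'E'
from h import *
from workcell import env
c=wrist(env,"w7")
A,B,C=[cv2.cvtColor(load(f"w{i}.npz")["img"],cv2.COLOR_RGB2GRAY) for i in(5,6,7)]
t=A[330:347,476:494]   # lower end of plate's top
for n,I in(("5",A),("6",B),("7",C)):
    for nm,T,r in(("plate",A[320:350,472:484],(312,356,450,500)),("block",A[320:350,420:462],(312,356,405,480))):
        m=cv2.matchTemplate(I[r[0]:r[1],r[2]:r[3]],T,cv2.TM_CCOEFF_NORMED);_,v,_,l=cv2.minMaxLoc(m)
        x=l[0]; q=m[l[1],max(x-1,0):x+2]; s=(q[0]-q[2])/(2*(q[0]-2*q[1]+q[2])) if len(q)==3 else 0
        print(n,nm,round(v,3),round(r[2]+x+s,2))
E
```

```text
clock: 30.55
eef_pos: [0.5147, -0.2171, 0.0582]
tool_rot: [-3.138, 0.001, 1.464]
contact_force: [-11.9, 0.7, 11.5]
gripper_width: 0.0121
grip_force: 59.3
30.55 [ 0.5147 -0.2171  0.0582] [-3.1383  0.0011  1.4639]
5 plate 1.0 472.04
5 block 1.0 420.0
6 plate 0.981 466.26
6 block 0.988 420.19
7 plate 0.982 465.26
7 block 0.989 420.14
```

About 2.9 mm by both image and force. Releasing and rising.

```bash
python3 -m handwheel '[[0,0,0,0,0,0,0.8],[0,0,0,0,0,0,0.6],[0,0,0,0,0,0,0.5],[0,0,0,0,0,0,0.5],[0,0,2,0,0,0,0.5],[0,0,4,0,0,0,0.5],[0,0,4,0,0,0,0.5],[-4,0,2,0,0,0,0.5],[-4,0,0,0,0,0,0.5],[0,0,0,0,0,0,0.5]]'
python3 - <<'E'
from h import *
from workcell import env
c=wrist(env,"w8");s=env.camera("scene")
o=np.zeros((600,800,3),np.uint8);o[:360,:480]=cv2.resize(c["img"],(480,360))
o[360:600,:400]=cv2.resize(s["img"][180:285,220:420],(400,240),interpolation=2)
o[360:600,400:800]=cv2.resize(s["img"][265:385,320:500],(400,240),interpolation=2)
o[:360,480:800]=cv2.resize(c["img"][160:320,340:480],(320,360),interpolation=2)
cv2.imwrite("pics/m8.png",o[:,:,::-1])
E
```

```text
clock: 31.85
eef_pos: [0.4345, -0.2164, 0.1778]
tool_rot: [3.14, 0.001, 1.462]
contact_force: [-0.6, 0.2, -0.4]
gripper_width: 0.0426
grip_force: 0.0
31.85 [ 0.4345 -0.2164  0.1778] [3.1403 0.001  1.4616]
```

View pics/m8.png

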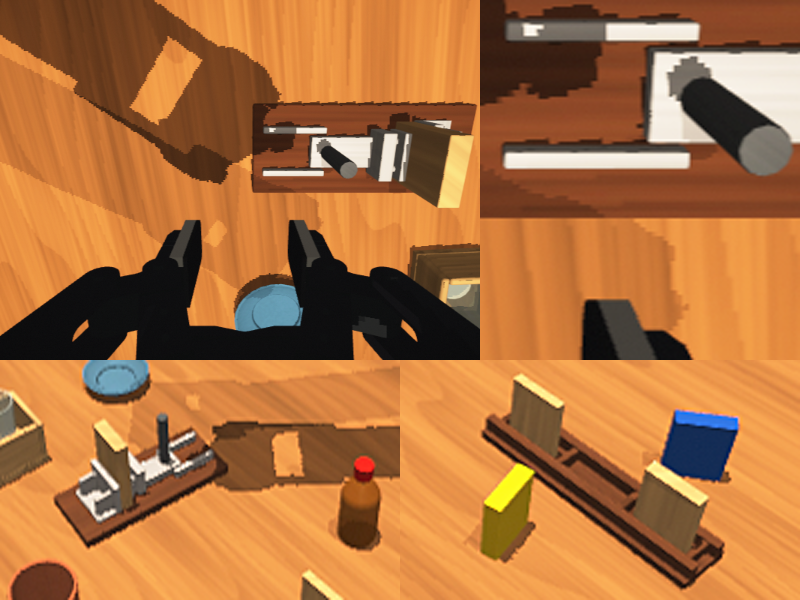

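The tablet is held upright between plate and cheek, the gripper is clear, and the other two tablets are still standing in the rack. Handing in.

```bash
python3 -c "
from workcell import env
print(env.finish_job())"
```

```text
the job is handed in; nothing more can be done
None
```

The thickest tablet (the middle one, read at 16.6 mm against 9.2 and 12.8 mm) is clamped upright in the stand with the plate pushed in about 3 mm, estimated from image and push force; the other two still stand in the rack, nothing was knocked over, and the job was handed in at about 32 s on the clock.

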